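Hold an ink sample cell in the lamp's light before a white screen

ROBOT

A 7-joint arm with a two-finger parallel gripper is mounted at the origin on the work surface. World frame = base frame: x ahead of the robot, y to its left, z up, the work surface at z = 0. Lengths are in m, angles in rad, forces in N, time in s.
With the tool pointing down it reaches from about 0.375 to 0.925 m from the base axis. Payload 3.1 kg.
Tool frame: the origin (TCP) lies on the centre line of the jaws, within the pads' length; the fingertips stand 11 mm ahead of it and the grasp point (between the pads) lies 8 mm behind it (ctrl.nose_length is the distance from the TCP to the fingertips, in m); z points along the fingers, y is the line along which they close (so a half turn about z gives the same grasp; the last joint's range is limited). The gripper opens to 85 mm and grips with 20 to 120 N. Pads are 22 mm wide; open, the fingers measure 114 mm over their backs; the gripper's body (76 mm by 85 mm) begins 54 mm behind the grasp point. The pads swing forward as they close: fully open they stand 13 mm farther back than shut.
Start: joints at [1.071, 0.383, 0.044, 1.598, -0.018, 1.161, -0.05], TCP at [0.254, -0.598, 0.242] pointing down, gripper open.
Joint ranges: [-2.61, 2.61], [-0.41, 2.15], [-1.48, 1.57], [0, 2.5], [-1.57, 4.71], [0.05, 1.97], [-2.85, 2.85]. Speed limits (rad/s): [2.79, 2.79, 3.14, 3.14, 3.14, 3.14, 3.14].

INTERFACE

Orientations are given as a unit quaternion [x, y, z, w].
In Python, from workcell import ctrl gives the robot as it stands.
- The arm moves only by the tool apply_moves, never from a script. Its argument "rows" is a list of rows, each a list of 4 numbers: the shift along the tool's x, y, z in units of 30 mm (1.0 is 30 mm), then the turn about the tool's z in units of 10 degrees (1.0 is 10 degrees). A call has 1 to 20 rows; each row shifts and turns the commanded pose from where the row before left it, along the tool's axes as they then stand; what a row does not reach is not made up. A row lasts 1/8 s, in which the tool goes at most 62.5 mm and 10.7 degrees, less where a joint would pass 70% of its speed; a pose out of reach is approached as far as the arm can. A call is refused whole if a number of a shift passes 1 or a number of a turn 1, either way. A call with a gripper value outside its range is refused whole. "hand" is the finger opening in mm, from 0 to 85.4, set as the call begins (left out, the last holds). The fingers move at their own pace and stop on an object; the grip force is fixed at half the most. Time passes only in rows, so rows that do not move let the fingers close. It gives the time, the measured TCP pose, the force, the opening and the grip force at its end, in the units of the state.
- ctrl.get_state(): the state, without advancing time (a new reading comes with each control period).
- ctrl.grab_frame(name): name is "scene" or "top"; returns a dict with "img" (420x560x3 uint8, red, green, blue), "camera_matrix" (3x3 intrinsics, pixels), "distortion" ([k1, k2, p1, p2, k3] as OpenCV has them; the pictures are not rectified), "pose" (4x4, takes a point from camera to world coordinates). Camera axes: x right, y down, z forward; pixel columns grow to the right and rows downward; lengths in m; the calibration is good to about 2 mm. A picture is of the moment at which its call begins. There is no depth.
- ctrl.sign_off(): hands the job in; it is judged then, once.
The state is a dict: "time": time; "joint_pos": joint angles; "joint_vel": joint speeds; "tau": joint torques, N m; "ee_pos": TCP position; "eef_rot": TCP orientation; "wrist_force": force on the tool from outside, world axes, zero at the start; "moment": the same for the moment, N m; "grip_width": opening from 0.0 (shut) to 1.0 (fully open); "grasp_force": force on a finger pad.
Only numpy, scipy, OpenCV 4.12 (cv2) and the standard library are available. Lean on these libraries where they do the work, as an engineer would, in place of code of your own. Each camera call takes 0.05 s, during which the arm holds its last target. There are 200 camera calls.

TASK

Take the tall white board out of the storage rack, stand it upright on its short edge in the middle of the light bench's slot farthest from the lamp and let go of it. Then pick up the tall sample cell by its two frosted faces only, never touching its clear faces with the fingers, and hold it upright and still above the bench's black cross line, centred on the lens, so that the lamp's light would pass squarely through both clear faces to the board. Finish while still holding it there, with nothing but the fingers carrying it, and leave everything else as it stands.

Things in the scene. Friction and masses are not known exactly. Their poses are not given: they have to be found in the camera images.
- bench: Fixed aluminium base plate 100 (x) x 410 (y) x 15 thick; origin on its underside below the black cross line on the plate. At +y a black lamp: y 100 to 205, 66 wide, top at z 130, lens at z 100, shining along -y. At -y four wooden ribs make three slots along x, centred at y -90, -130, -170: 13 wide, 90 long, floor at z 15, upright walls to z 41, then 45 degree lead-in flanks to peaks at z 55.
- far_slot (a point): Centre of the floor of the slot farthest from the lamp (bench x = 0, y = -170, z = 15); axes as the bench.
- light (a point): Middle of the light path straight above the black cross line, at the height of the lens: bench x = 0, y = 0, z = 100. The light runs along y of the bench.
- store: Fixed wooden storage rack, 90 (x) x 125 (y), origin at the centre of its underside; peaked ribs up to 48 high. Two slots along its x at y = -30 and +30, 13 wide, floor at z = 10. One holds the tall board, the other the low one, either way round.
- screen: The tall loose white board: 70 wide (its x), 10 thick (y), 120 tall (z), about 80 g; origin at the centre of its lower short edge. At first it stands upright in one of the storage rack's slots.
- low_board: Another white board, 88 wide, 10 thick, only 75 tall, standing in the storage rack's other slot; leave it alone. Origin at the centre of its lower edge.
- cell: Tall closed sample cell standing upright on the table: 28 (x) x 44 (y) x 70 tall, plus a black cap 22 x 38, 8 tall. The two faces across x (44 wide, 28 apart) are whitish frosted: grip these. The two across y (28 wide, 44 apart) are clear smoky glass: the fingers must not touch them. About 140 g. Origin at the centre of its underside, z up.
- cell_mid (a point): Centre of the tall cell, 35 above its underside; axes as the cell.
- low_cell: A cell of the same make and plan size but only 40 tall plus cap; leave it alone. Origin at the centre of the underside.
- ink_stone: Dark ink stone, 110 x 85 x 26, to leave alone; origin at the centre of its underside.
- ink_stick: Black ink stick lying flat, 90 x 22 x 14, to leave alone; origin at the centre of its underside.
- palette: White ceramic plate, radius 60, 16 high, to leave alone; origin at the centre of its underside.
- tissue_roll: White paper roll standing upright, radius 50, 100 high, to leave alone; origin at the centre of its underside.
- ink_bottle: Black ink bottle, radius 28, 150 high, to leave alone; origin at the centre of its underside.
- bucket: Fixed yellow divided water bucket, radius 78, 100 high; origin at the centre of its underside.
There are look-alikes about, which are no part of the job. What is shaped like the screen but purple is not meant.

How it is judged:
By the outcome, as a careful person would: the job done as asked, in the order asked, and still so for the second after the job is handed in, while the arm keeps its last pose, push and grip.
It also fails if it takes over 61 s, if anything falls off the work surface, if the arm or the gripper's body presses on something with over 40 N, if the wrist force passes 120 N, or if a joint passes its speed limit or range.

## Working session

There is one attempt and no reset: what is moved stays moved. The work goes in short steps, Python scripts to look and compute and a tool call to move; the robot and the scene stay as the last step left them, time stands still between calls to the robot, and variables do not carry over. Pictures are saved under pics/ and viewed, at most 10 in all, crops included, and the job is handed in when it is done.

Besides the shell and the picture viewer there is one more tool, called after "Call:" as name([rows], argument=value, ...), one row to a line, values as JSON. apply_moves: Moves the arm, as the interface text tells. Its arguments: {"type":"object","properties":{"rows":{"type":"array"},"hand":{"type":"number"}},"required":["rows"]}

```bash
mkdir -p pics; ls; python3 - <<'E'
from workcell import ctrl
import cv2,pickle
F={}
for n in("scene","top"):
    f=ctrl.grab_frame(n);F[n]=f
    cv2.imwrite(f"pics/{n}0.png",cv2.resize(f["img"][:,:,::-1],(800,600),interpolation=cv2.INTER_CUBIC))
    print(n,f["camera_matrix"],f["distortion"],f["pose"])
pickle.dump(F,open("f0.pkl","wb"))
s=ctrl.get_state();print(s, ctrl.nose_length)
E
```

```text
pics
scene [[399.85824298   0.         281.48543254]
 [  0.         399.85824298 211.92348963]
 [  0.           0.           1.        ]] [0.02185233 0.         0.         0.         0.        ] [[-0.45061253  0.61494938 -0.64713647  1.13958241]
 [ 0.89250598  0.29447093 -0.34164302  0.33935809]
 [-0.01953029 -0.73152179 -0.68153829  0.7487219 ]
 [ 0.          0.          0.          1.        ]]
top [[473.88237094   0.         287.93275711]
 [  0.         473.88237094 199.92590348]
 [  0.           0.           1.        ]] [-0.10875298  0.          0.          0.          0.        ] [[-3.46460546e-02 -9.78687675e-01  2.02410685e-01  2.75930035e-01]
 [-9.99399105e-01  3.41386625e-02 -5.99843661e-03  2.22485798e-03]
 [-1.03943410e-03 -2.02496880e-01 -9.79282356e-01  1.34179745e+00]
 [ 0.00000000e+00  0.00000000e+00  0.00000000e+00  1.00000000e+00]]
{'time': 0.1, 'joint_pos': array([ 1.07120374,  0.38375395,  0.04384322,  1.59943364, -0.01790568,
        1.16122826, -0.04988114]), 'joint_vel': array([ 0.00059775, -0.00021545, -0.00029392, -0.00449587, -0.00097508,
        0.00043143,  0.00067209]), 'tau': array([ 2.71361168e-03, -4.34729612e+01,  1.02939997e+00, -2.50455791e+01,
        1.09601251e-02,  5.41365778e-03, -4.24334232e-06]), 'ee_pos': array([ 0.25386137, -0.59745855,  0.24100467]), 'eef_rot': array([ 9.79878408e-01,  1.99591656e-01, -3.03256533e-04, -1.17689727e-03]), 'wrist_force': array([ 0.0797993 , -0.70583115, -0.01526617]), 'moment': array([ 0.02443464, -0.00387089,  0.02826148]), 'grasp_force': 0.0, 'grip_width': 1.0007489228812587} 0.011
```

View pics/scene0.png

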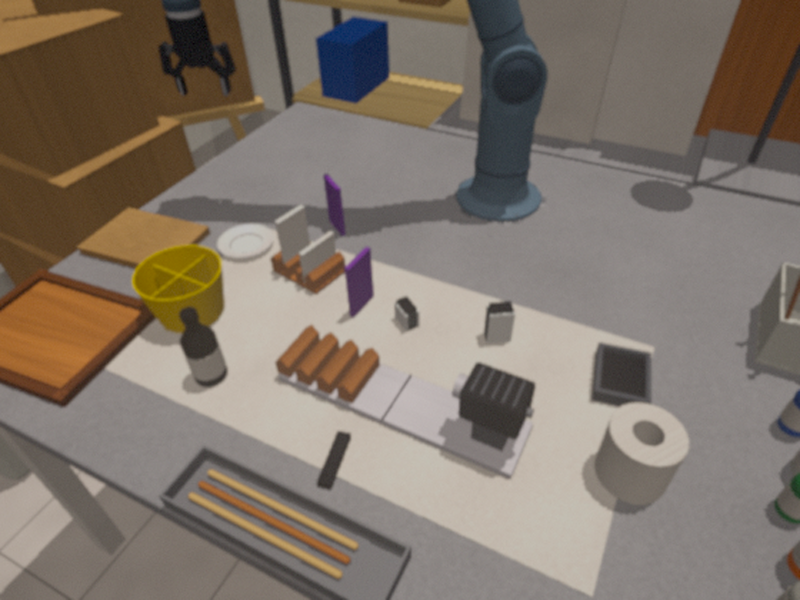

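View pics/top0.png

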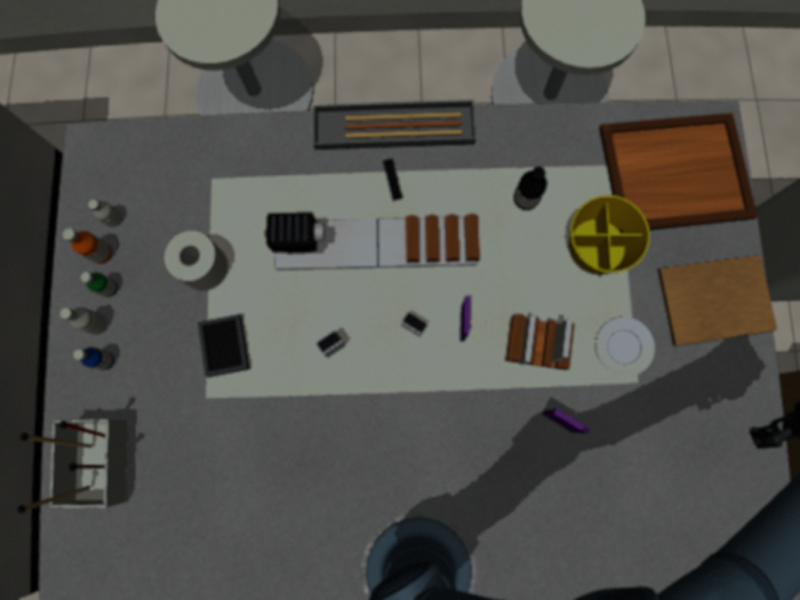

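The scene view shows the tall board in the left slot of the rack (295,235) and the low one at (318,252). The tall cell is at (498,322), the low cell at (405,313) and the bench cross line at (397,397). In the top view the rack is at (540,340), the tall cell at (331,342) and the cross line at (378,243). I need enlarged crops to pick corners.

```bash
python3 - <<'E'
import cv2,pickle,numpy as np
F=pickle.load(open("f0.pkl","rb"))
def crop(n,c0,r0,w,h,s):
    im=cv2.resize(F[n]["img"][r0:r0+h,c0:c0+w,::-1],None,fx=s,fy=s,interpolation=cv2.INTER_CUBIC)
    im=cv2.convertScaleAbs(im,alpha=1.4 if n=="top" else 1.1)
    for k in range(0,w,10):
        cv2.line(im,(k*s,0),(k*s,6 if k%50 else 14),(0,0,255),1)
    for k in range(0,h,10):
        cv2.line(im,(0,k*s),(6 if k%50 else 14,k*s),(0,0,255),1)
    return im
a=crop("top",180,140,160,60,5); b=crop("top",345,215,65,50,6); c=crop("top",210,210,100,50,4)
m=np.zeros((600,800,3),np.uint8); m[:300,:800]=a; m[300:600,:390]=b; m[300:500,400:800]=c
cv2.imwrite("pics/topc.png",m)
a=crop("scene",190,220,190,110,4); b=crop("scene",188,138,65,68,0+2)
m=np.zeros((600,800,3),np.uint8); m[:440,:760]=a
cv2.imwrite("pics/scb.png",m)
a=crop("scene",185,135,66,75,8); b=crop("scene",332,205,32,40,8)
m=np.zeros((600,800,3),np.uint8); m[:600,:528]=a; m[:320,540:796]=b
cv2.imwrite("pics/scr.png",m)
E
```

```text
(no output)
```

View pics/topc.png

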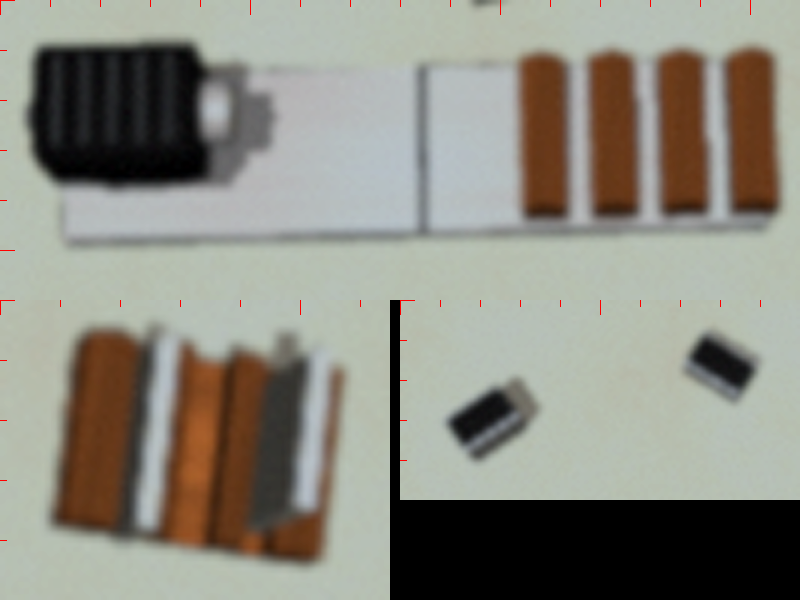

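View pics/scb.png

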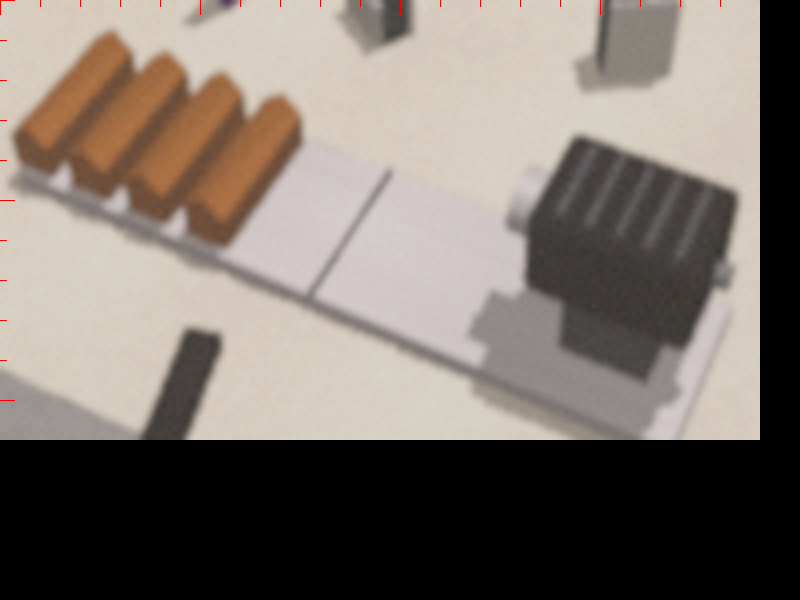

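View pics/scr.png

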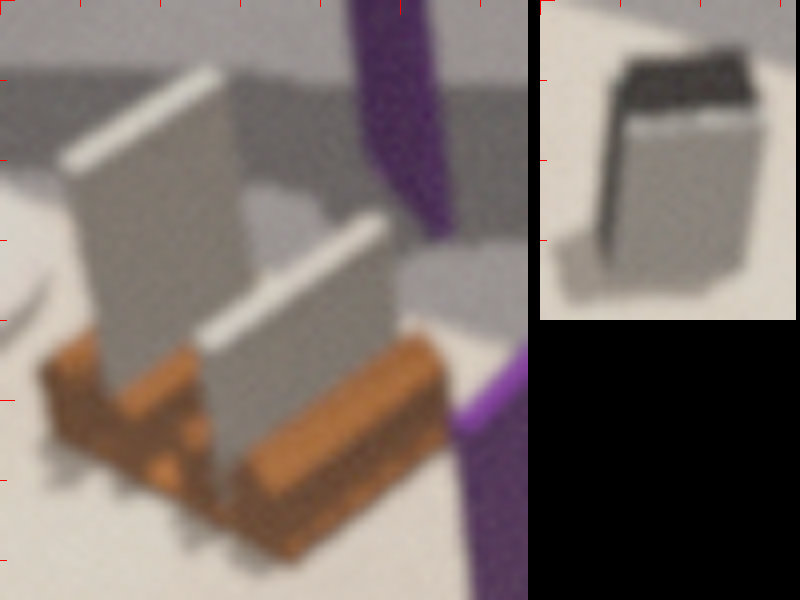

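Enlarged crops: the tall board's top strip is at about (397-401, 223-250) in the top image and its near edge shows clearly in the scene. The cell's frosted face faces the scene camera, with the clear face on the -y side. Next I fit poses from these.

```bash
cat >h.py <<'E'
import cv2,numpy as np
def uv2plane(f,uv,z):
    n=cv2.undistortPoints(np.float64(uv).reshape(-1,1,2),f["camera_matrix"],f["distortion"])[:,0]
    P=f["pose"];d=np.c_[n,np.ones(len(n))]@P[:3,:3].T;o=P[:3,3]
    return o+d*((z-o[2])/d[:,2])[:,None]
def proj(f,X):
    P=np.linalg.inv(f["pose"])
    return cv2.projectPoints(np.float64(X).reshape(-1,1,3),cv2.Rodrigues(P[:3,:3])[0],P[:3,3],f["camera_matrix"],f["distortion"])[0][:,0]
def body(p,L):
    c,s=np.cos(p[2]),np.sin(p[2]);L=np.float64(L).reshape(-1,3)
    return np.c_[p[0]+c*L[:,0]-s*L[:,1],p[1]+s*L[:,0]+c*L[:,1],L[:,2]]
def blob(f,roi,z,lo,hi,S=6,seed=None):
    c0,r0,w,h=roi
    g=cv2.resize(cv2.cvtColor(f["img"],cv2.COLOR_RGB2GRAY)[r0:r0+h,c0:c0+w],None,fx=S,fy=S,interpolation=cv2.INTER_CUBIC)
    m=cv2.inRange(g,lo,hi);n,l,st,ce=cv2.connectedComponentsWithStats(m)
    k=l[int((seed[1]-r0)*S),int((seed[0]-c0)*S)] if seed else 1+np.argmax(st[1:,4])
    cs=cv2.findContours((l==k).astype(np.uint8),0,2)[0][0][:,0]
    X=uv2plane(f,(cs+.5)/S-.5+[c0,r0],z)[:,:2]
    r=cv2.minAreaRect((X*1000).astype(np.float32));return r
E
python3 - <<'E'
import pickle;from h import *
from scipy.optimize import least_squares
F=pickle.load(open("f0.pkl","rb"));T,S=F["top"],F["scene"]
g=cv2.cvtColor(T["img"],cv2.COLOR_RGB2GRAY)
print("strip",g[238,388:402],g[236,388:402]);print("cap",g[228:252:2,220:246:2])
for hi in(40,60,75): print("cap",hi,blob(T,(212,220,40,34),.078,0,hi,seed=(228.7,239)))
for lo in(110,125,140): print("board",lo,blob(T,(385,217,18,40),.130,lo,255,seed=(397,237)))
def px(L,s,o): return (np.float64(L)+.5)/s-.5+o
def fit(obs,p0):
    r=lambda p:np.concatenate([(proj(f,body(p,L))-uv).ravel() for f,uv,L in obs])
    q=least_squares(r,p0,loss="soft_l1");print(np.round(q.x,4),np.round(r(q.x).reshape(-1,2),1).tolist());return q.x
tb=(T,px([(421,66),(424,233),(65,237),(768,226)],5,[180,140]),[(50,0,15),(-50,0,15),(-50,205,15),(-50,-205,15)])
sb=(S,px([(391,172),(310,296),(110,33),(167,53),(222,74),(280,96)],4,[190,220]),[(-50,0,15),(50,0,15),(-45,-190,55),(-45,-150,55),(-45,-110,55),(-45,-70,55)])
obs=[(f,u,np.float64(L)/1000) for f,u,L in(tb,sb)]
print("bench");
for o in(obs,obs[:1],obs[1:]):fit(o,[.58,.05,0])
sr=(S,px([(212,72),(72,165)],8,[185,135]))
print("board top near/far ends scene z.13",uv2plane(*sr,.130)*1000)
print("cell top edge scene",uv2plane(S,px([(625-540,122),(762-540,122)],8,[332,205]),.07)*1000)
E
```

```text
strip [ 39  37  37  37  37  43  64 100 127 130 111  77  77 109] [ 42  37  36  37  37  38  52  88 123 132 118  88  76 101]
cap [[134 134 133 134 134 134 134 133 133 127 131 134 134]
 [133 134 134 134 133 135 131 124 115  92 101 131 135]
 [134 134 133 135 134 123  89  69  74  80  83 115 133]
 [134 133 133 131 112  62  23  16  41  73  79  89 126]
 [135 134 124  88  40  15  10  13  20  52  77  80 105]
 [134 113  63  25  11  11  11  14  31  75  76  82 111]
 [126  67  15  12  14  12  20  52  79  75  59  99 129]
 [132  92  24  10  15  30  73  79  67  50  77 122 134]
 [134 122  67  21  52  81  76  55  58  94 121 133 135]
 [135 134 113  84  80  66  52  75 111 129 134 131 134]
 [134 135 132 115  65  59  95 122 134 134 134 134 134]
 [134 134 134 130 112 112 130 134 134 134 134 133 135]]
cap 40 ((436.8749694824219, 153.49671936035156), (17.88321304321289, 40.26954650878906), 32.28497314453125)
cap 60 ((437.072509765625, 152.95191955566406), (20.65616226196289, 43.8365592956543), 32.28942108154297)
cap 75 ((437.40594482421875, 151.84237670898438), (23.045976638793945, 47.785343170166016), 32.2922
[... 227 characters left out ...]
21484)
board 140 ((420.8137512207031, -274.90411376953125), (46.95159912109375, 105.33918762207031), 85.83711242675781)
bench
[ 0.6445  0.0631 -0.0117] [[-1.0, -0.4], [-1.2, -0.5], [-0.2, 0.3], [1.2, -0.7], [0.0, 0.1], [-0.2, 0.6], [0.2, -0.9], [-0.4, -0.7], [0.0, -0.7], [0.1, -0.6]]
[ 0.6435  0.0617 -0.0203] [[-0.3, -0.1], [-0.8, -0.2], [0.1, 0.1], [1.6, 0.2]]
[ 0.6446  0.0641 -0.002 ] [[0.2, 0.3], [0.3, 0.9], [-0.1, -0.4], [-0.5, -0.3], [-0.0, -0.3], [0.1, -0.3]]
board top near/far ends scene z.13 [[ 387.01687562 -274.55290098  130.        ]
 [ 454.28933764 -285.52372646  130.        ]]
cell top edge scene [[456.53408669 144.73669682  70.        ]
 [438.65906912 181.96731424  70.        ]]
```

```bash
cat >>h.py <<'E'
def delta(tgt,th,z):
    from workcell import ctrl
    from scipy.spatial.transform import Rotation as R
    s=ctrl.get_state();M=R.from_quat(s["eef_rot"]).as_matrix()
    d=M.T@(np.array([*tgt,z])-s["ee_pos"])/.03
    t0=np.degrees(np.arctan2(M[1,0],M[0,0]))
    print("t",round(s["time"],2),"pos",np.round(s["ee_pos"],4),"th",round(t0,2),"| shift units in current tool axes",np.round(d,3),"turn units",round((t0-th+180)%360/10-18,3))
E
python3 - <<'E'
import pickle;from h import *
F=pickle.load(open("f0.pkl","rb"));T=F["top"]
g=cv2.cvtColor(T["img"],cv2.COLOR_RGB2GRAY).astype(float)
uv=[]
for r in range(226,249):
    c0=398.7-(r-225)*.125; k=np.arange(int(c0)-4,int(c0)+5)
    j=k[np.argmax(g[r,k])]; a,b,c=g[r,j-1:j+2]; uv.append((j+.5*(a-c)/(a-2*b+c),r))
X=uv2plane(T,uv,.13)*1000
p=np.polyfit(X[:,0],X[:,1],1);print("slope deg",np.degrees(np.arctan(p[0])),"y at x=.42",np.polyval(p,420), "std",np.std(X[:,1]-np.polyval(p,X[:,0])))
print("ends top",uv2plane(T,[(399.1,224.2),(395.5,250)],.13)*1000)
delta((.420,-.279),-9.3,.24)
E
```

```text
slope deg -10.8392132847199 y at x=.42 -283.253794265033 std 0.11226774673735807
ends top [[ 451.92638616 -291.77962908  130.        ]
 [ 385.3065007  -277.16032266  130.        ]]
t 0.1 pos [ 0.2539 -0.5975  0.241 ] th 23.03 | shift units in current tool axes [ 9.249 -7.603  0.051] turn units 3.233
```

Call:
apply_moves([
  [0.92, -0.753, 0, 0],
  [0.92, -0.753, 0, 0],
  [0.92, -0.753, 0, 0],
  [0.92, -0.753, 0, 0],
  [0.92, -0.753, 0, 0],
  [0.92, -0.753, 0, 0],
  [0.92, -0.753, 0, 0],
  [0.92, -0.753, 0, 0],
  [0.92, -0.753, 0, 0],
  [0.92, -0.753, 0, 0],
  [0, 0, 0, 0.83],
  [0, 0, 0, 0.83],
  [0, 0, 0, 0.83],
  [0, 0, 0, 0.83],
  [0, 0, 0, 0],
  [0, 0, 0, 0],
], hand=40)

```text
time: 2.1
ee_pos: [0.4197, -0.2822, 0.242]
eef_rot: [0.996, -0.088, -0.0, -0.0]
wrist_force: [0.4, -0.0, -0.1]
grip_width: 0.465
grasp_force: 0.0
```

```bash
python3 -c "
from h import *
delta((.4195,-.2815),-10,.103)"
```

```text
t 2.1 pos [ 0.4197 -0.2822  0.242 ] th -10.06 | shift units in current tool axes [-0.008 -0.022  4.634] turn units -0.006
```

Descend and grip.

Call:
apply_moves([
  [0, 0, 0.8, 0],
  [0, 0, 0.8, 0],
  [0, 0, 0.8, 0],
  [0, 0, 0.8, 0],
  [0, 0, 0.7, 0],
  [0, 0, 0.4, 0],
  [0, 0, 0.33, 0],
  [0, 0, 0, 0],
  [0, 0, 0, 0],
  [0, 0, 0, 0],
])

```text
time: 3.35
ee_pos: [0.4205, -0.2827, 0.1042]
eef_rot: [0.996, -0.089, 0.001, 0.0]
wrist_force: [-0.0, -1.0, -0.3]
grip_width: 0.465
grasp_force: 0.0
```

Call:
apply_moves([
  [0, 0, 0, 0],
  [0, 0, 0, 0],
  [0, 0, 0, 0],
  [0, 0, 0, 0],
  [0, 0, 0, 0],
  [0, 0, 0, 0],
], hand=0)

```text
time: 4.1
ee_pos: [0.4202, -0.2827, 0.1038]
eef_rot: [0.996, -0.089, 0.0, 0.0]
wrist_force: [-0.1, -1.4, 4.3]
grip_width: 0.107
grasp_force: 58.7
```

Call:
apply_moves([
  [0, 0, -0.3, 0],
  [0, 0, -0.5, 0],
  [0, 0, -0.6, 0],
  [0, 0, -0.6, 0],
  [0, 0, -0.6, 0],
  [0, 0, -0.6, 0],
  [0, 0, -0.6, 0],
  [0, 0, -0.6, 0],
  [0, 0, -0.4, 0],
  [0, 0, 0, 0],
  [0, 0, 0, 0],
])

```text
time: 5.48
ee_pos: [0.4194, -0.282, 0.2468]
eef_rot: [0.996, -0.089, -0.001, -0.0]
wrist_force: [0.0, 0.5, -1.1]
grip_width: 0.106
grasp_force: 58.6
```

```bash
python3 -c "
from h import *
from workcell import ctrl
delta((.6425,-.1069),-.67,.245)
ims=[cv2.resize(ctrl.grab_frame('scene')['img'][70:270,130:400,::-1],(800,600),interpolation=2)]
cv2.imwrite('pics/l1.png',ims[0])"
```

```text
t 5.47 pos [ 0.4194 -0.282   0.2468] th -10.17 | shift units in current tool axes [ 6.289 -7.058  0.055] turn units -0.95
```

View pics/l1.png

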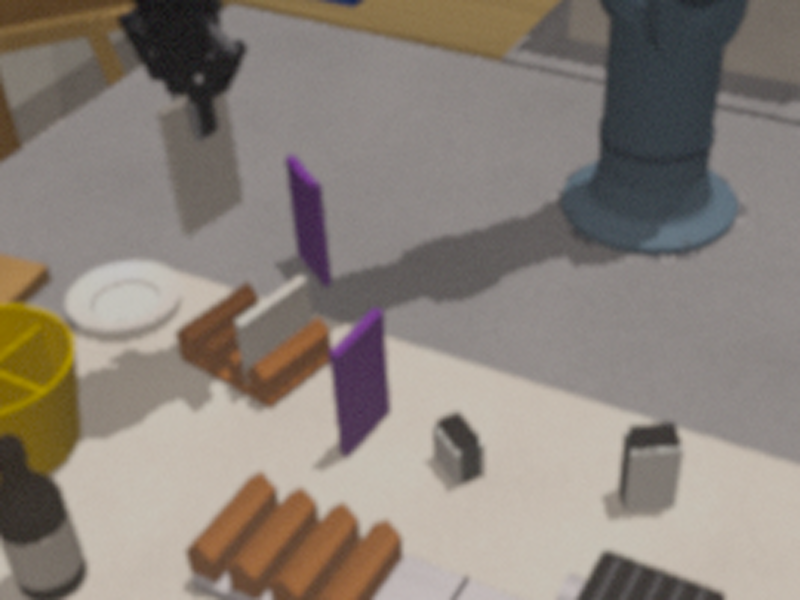

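The board hangs straight in the gripper (crop 160-240, 100-233) and is clear of the rack. Carrying it over the slot.

Call:
apply_moves([
  [0.3, -0.338, 0, 0],
  [0.5, -0.56, 0, 0],
  [0.57, -0.64, 0, 0],
  [0.57, -0.64, 0, 0],
  [0.57, -0.64, 0, 0],
  [0.57, -0.64, 0, 0],
  [0.57, -0.64, 0, 0],
  [0.57, -0.64, 0, 0],
  [0.57, -0.64, 0, 0],
  [0.57, -0.64, 0, 0],
  [0.57, -0.64, 0, 0],
  [0.57, -0.64, 0, 0],
  [0.39, -0.4, 0, 0],
  [0, 0, 0, -0.5],
  [0, 0, 0, -0.45],
  [0, 0, 0, 0],
  [0, 0, 0, 0],
  [0, 0, 0, 0],
])

```text
time: 7.78
ee_pos: [0.6641, -0.0916, 0.2473]
eef_rot: [1.0, -0.006, -0.0, -0.0]
wrist_force: [-0.3, 0.6, -0.2]
grip_width: 0.106
grasp_force: 58.6
```

```bash
python3 -c "
from h import *
import pickle
from workcell import ctrl
delta((.6425,-.1069),-.67,.12)
F={n:ctrl.grab_frame(n) for n in('scene','top')};pickle.dump(F,open('f1.pkl','wb'))
a=cv2.resize(F['scene']['img'][130:310,170:320,::-1],(500,600),interpolation=2)
b=cv2.resize(F['top']['img'][110:200,270:350,::-1],(300,338),interpolation=2)
m=np.zeros((600,800,3),np.uint8);m[:,:500]=a;m[:338,500:]=b
cv2.imwrite('pics/l2.png',m)"
```

```text
t 7.78 pos [ 0.6641 -0.0916  0.2473] th -0.72 | shift units in current tool axes [-0.713  0.519  4.245] turn units -0.005
```

View pics/l2.png

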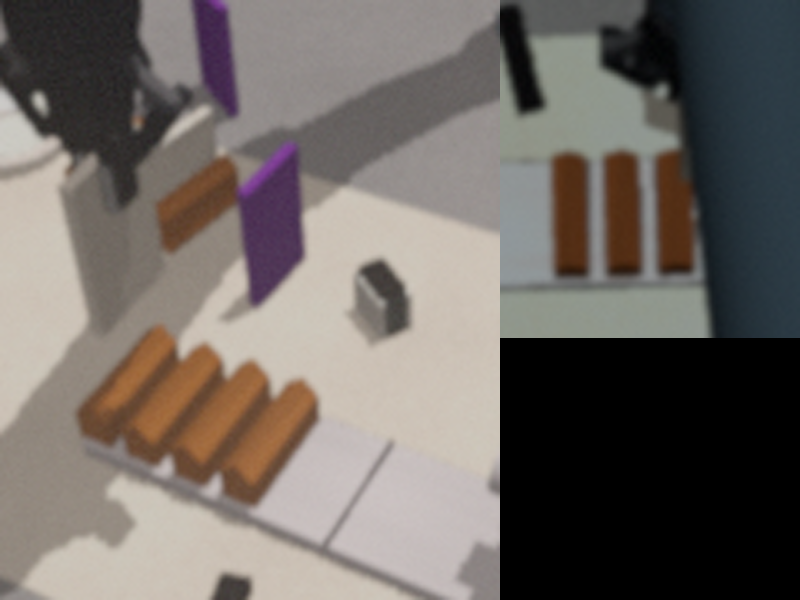

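```bash
python3 -c "
from h import *
import pickle
from scipy.optimize import least_squares
F=pickle.load(open('f1.pkl','rb'));S=F['scene']
s=500/150
uv=(np.float64([(65,187),(213,107),(100,332)])+.5)/s-.5+[170,130]
L=np.float64([(35,5,120),(-35,5,120),(35,5,0)])/1000
def r(q): 
  X=body((.6641+q[0],-.0916+q[1],np.radians(-.7)),L); X[:,2]+=q[2]; return (proj(S,X)-uv).ravel()
q=least_squares(r,[0,0,.14]);print(q.x,q.fun)
q=least_squares(lambda p:r([p[0],0,p[1]]),[0,.14]);print(q.x,q.fun)"
```

```text
[0.05112914 0.06402531 0.22031494] [  6.64534319  -2.80123634 -13.72598766  -1.42715318   6.96539478
   4.66651446]
[-0.02029124  0.14369897] [  7.83209314  -1.77623405 -16.13161101   2.86431213   6.52047942
  -1.56881241]
```

```bash
python3 -c "
from h import *
import pickle
F=pickle.load(open('f1.pkl','rb'));S=F['scene'];s=500/150
L=np.float64([(35,5,120),(-35,5,120),(35,5,0),(-35,5,0),(35,-5,120),(-35,-5,120)])/1000
for y in(-.7,-20,-30):
  X=body((.6641,-.0916,np.radians(y)),L); X[:,2]+=.15
  print(y,(proj(S,X)-[170,130])*s)
X=body((.6445,.0631,-.0117),[(-.045,-.19,.055),(.045,-.19,.055)]);print((proj(S,X)-[170,130])*s)
im=cv2.resize(S['img'][130:310,170:320,::-1],(500,600),interpolation=2)
print(np.shape(S['img']),np.abs(S['pose']-pickle.load(open('f0.pkl','rb'))['scene']['pose']).max())
"
```

```text
-0.7 [[ 67.0792246  191.6269317 ]
 [137.98930648 125.03278424]
 [100.57484118 339.21952287]
 [163.23260621 271.25235892]
 [ 52.87674734 186.69205795]
 [124.2884586  120.65893032]]
-20 [[ 50.60476784 185.47079678]
 [150.15350385 133.30379625]
 [ 85.54392262 332.91825722]
 [174.42975636 279.78152307]
 [ 40.92776194 177.60337992]
 [140.23518729 126.12832261]]
-30 [[ 44.13402992 180.87651077]
 [154.26288223 138.66356504]
 [ 79.57749254 328.22371421]
 [178.25765611 285.29356382]
 [ 37.25593008 171.86769676]
 [146.77990948 130.29383934]]
[[157.57751247 323.07223712]
 [ 84.17719807 405.63081587]]
(420, 560, 3) 0.0
```

The left corners, (65,187) and (100,332), match the predicted board pose. The piece I took for its right end is actually the low board behind it. The board is centred on the TCP with its bottom 94 mm below.

Call:
apply_moves([
  [-0.35, 0.26, 0, 0],
  [-0.363, 0.259, 0, 0],
  [0, 0, 0.6, 0],
  [0, 0, 0.7, 0],
  [0, 0, 0.7, 0],
  [0, 0, 0.5, 0],
  [0, 0, 0.3, 0],
  [0, 0, 0, 0],
  [0, 0, 0, 0],
  [0, 0, 0, 0],
])

```text
time: 9.12
ee_pos: [0.6434, -0.107, 0.1645]
eef_rot: [1.0, -0.006, 0.001, 0.0]
wrist_force: [0.3, -0.2, -0.5]
grip_width: 0.107
grasp_force: 58.6
```

```bash
python3 -c "
from h import *
delta((.6425,-.1069),-.67,.109)"
```

```text
t 9.12 pos [ 0.6434 -0.107   0.1645] th -0.68 | shift units in current tool axes [-0.033 -0.002  1.851] turn units -0.001
```

Call:
apply_moves([
  [-0.03, 0, 0.2, 0],
  [0, 0, 0.2, 0],
  [0, 0, 0.2, 0],
  [0, 0, 0.2, 0],
  [0, 0, 0.2, 0],
  [0, 0, 0.2, 0],
  [0, 0, 0.2, 0],
  [0, 0, 0.15, 0],
  [0, 0, 0, 0],
  [0, 0, 0, 0],
])

```text
time: 10.38
ee_pos: [0.641, -0.1078, 0.1162]
eef_rot: [1.0, -0.006, -0.001, 0.0]
wrist_force: [-0.5, -3.4, -2.9]
grip_width: 0.107
grasp_force: 58.3
```

Call:
apply_moves([
  [0.03, 0.02, 0.07, 0],
  [0, 0.0, 0.07, 0],
  [0, 0, 0.07, 0],
  [0, 0, 0.05, 0],
  [0, 0, 0, 0],
  [0, 0, 0, 0],
])

```text
time: 11.12
ee_pos: [0.6431, -0.1079, 0.1093]
eef_rot: [1.0, -0.006, 0.001, 0.0]
wrist_force: [0.5, -3.5, 0.1]
grip_width: 0.106
grasp_force: 58.6
```

Call:
apply_moves([
  [0, 0.01, 0.05, 0],
  [0, 0, 0.03, 0],
  [0, 0, 0, 0],
  [0, 0, 0, 0],
])

```text
time: 11.62
ee_pos: [0.6432, -0.1079, 0.1088]
eef_rot: [1.0, -0.006, 0.001, 0.0]
wrist_force: [-1.9, -4.7, 8.5]
grip_width: 0.107
grasp_force: 60.1
```

Seated on the slot floor (8.5 N upward). Release and rise.

Call:
apply_moves([
  [0, 0, 0, 0],
  [0, 0, 0, 0],
  [0, 0, 0, 0],
  [0, 0, 0, 0],
  [0, 0, -0.3, 0],
  [0, 0, -0.6, 0],
  [0, 0, -0.8, 0],
  [0, 0, -0.9, 0],
  [0, 0, -0.9, 0],
  [0, 0, -0.9, 0],
  [0, 0, -0.4, 0],
  [0, 0, 0, 0],
  [0, 0, 0, 0],
], hand=35)

```text
time: 13.25
ee_pos: [0.6417, -0.1078, 0.2495]
eef_rot: [1.0, -0.006, -0.001, -0.0]
wrist_force: [0.0, -0.4, -1.1]
grip_width: 0.406
grasp_force: 0.0
```

```bash
python3 -c "
from h import *
delta((.4365,.1545),121,.245)"
```

```text
t 13.25 pos [ 0.6417 -0.1078  0.2495] th -0.67 | shift units in current tool axes [-6.943 -8.661  0.167] turn units -12.167
```

Call:
apply_moves([
  [-0.35, -0.433, 0, 0],
  [-0.694, -0.866, 0, 0],
  [-0.694, -0.866, 0, 0],
  [-0.694, -0.866, 0, 0],
  [-0.694, -0.866, 0, 0],
  [-0.694, -0.866, 0, 0],
  [-0.694, -0.866, 0, 0],
  [-0.694, -0.866, 0, 0],
  [-0.694, -0.866, 0, 0],
  [-0.694, -0.866, 0, 0],
  [-0.35, -0.433, 0, 0],
  [0, 0, 0, 0],
  [0, 0, 0, 0],
], hand=60)

```text
time: 14.88
ee_pos: [0.4379, 0.1532, 0.2505]
eef_rot: [1.0, -0.007, 0.0, 0.0]
wrist_force: [0.6, -0.7, -0.0]
grip_width: 0.703
grasp_force: 0.0
```

Call:
apply_moves([
  [0, 0, 0, -0.94],
  [0, 0, 0, -0.94],
  [0, 0, 0, -0.94],
  [0, 0, 0, -0.94],
  [0, 0, 0, -0.94],
  [0, 0, 0, -0.94],
  [0, 0, 0, -0.94],
  [0, 0, 0, -0.94],
  [0, 0, 0, -0.94],
  [0, 0, 0, -0.94],
  [0, 0, 0, -0.94],
  [0, 0, 0, -0.94],
  [0, 0, 0, -0.9],
  [0, 0, 0, 0],
  [0, 0, 0, 0],
])

```text
time: 16.75
ee_pos: [0.4377, 0.1537, 0.2506]
eef_rot: [0.493, 0.87, -0.0, -0.0]
wrist_force: [-0.2, 0.2, -0.6]
grip_width: 0.705
grasp_force: 0.0
```

```bash
python3 -c "
from h import *
import pickle
from workcell import ctrl
delta((.4365,.1545),121,.034)
F={n:ctrl.grab_frame(n) for n in('scene','top')};pickle.dump(F,open('f2.pkl','wb'))
f=F['scene']
im=f['img'][:,:,::-1].copy();S=5
def crop(c0,r0,w,h): return cv2.resize(im[r0:r0+h,c0:c0+w],None,fx=S,fy=S,interpolation=2)
def draw(c,o,p,L,E):
  uv=((proj(f,body(p,L))-o+.5)*S-.5)
  for a,b in E: cv2.line(c,tuple(np.int32(uv[a]*16)),tuple(np.int32(uv[b]*16)),(0,255,0),1,cv2.LINE_AA,4)
def box(a,b,z0,z1): return [(x*a,y*b,z) for z in(z0,z1) for x,y in((1,1),(-1,1),(-1,-1),(1,-1))]
E=[(i,(i+1)%4) for i in range(4)]+[(4+i,4+(i+1)%4) for i in range(4)]+[(i,i+4) for i in range(4)]
m=np.zeros((600,800,3),np.uint8)
c=crop(330,200,36,50);draw(c,[330,200],(.4365,.1545,np.radians(31)),box(.014,.022,0,.07),E);m[:250,:180]=c
m[250:500,:180]=crop(330,200,36,50)
c=crop(185,160,110,120);m[:,200:750]=c
cv2.imwrite('pics/l3.png',m)"
```

```text
t 16.75 pos [0.4377 0.1537 0.2506] th 120.9 | shift units in current tool axes [ 0.044 -0.02   7.22 ] turn units -0.01
```

View pics/l3.png

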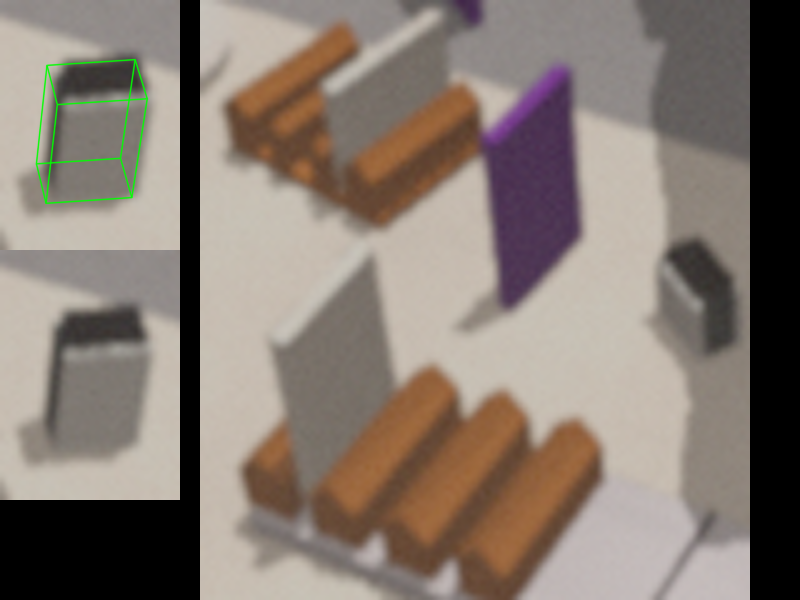

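The board stands upright in the far slot, with its top edge from (275,340) to (370,250) in the crop. The cell's wireframe fits within about 1 px. Descending on the frosted faces.

Call:
apply_moves([
  [0, 0, 0.5, 0],
  [0, 0, 0.9, 0],
  [0, 0, 0.9, 0],
  [0, 0, 0.9, 0],
  [0, 0, 0.9, 0],
  [0, 0, 0.8, 0],
  [0, 0, 0.7, 0],
  [0, 0, 0.6, 0],
  [0, 0, 0.5, 0],
  [0, 0, 0.45, 0],
  [0, 0, 0, 0],
  [0, 0, 0, 0],
])

```text
time: 18.35
ee_pos: [0.4377, 0.1547, 0.0366]
eef_rot: [0.491, 0.871, 0.0, 0.0]
wrist_force: [0.3, 0.0, 0.2]
grip_width: 0.703
grasp_force: 0.0
```

Call:
apply_moves([
  [0, 0, 0, 0],
  [0, 0, 0, 0],
  [0, 0, 0, 0],
  [0, 0, 0, 0],
  [0, 0, 0, 0],
  [0, 0, 0, 0],
  [0, 0, 0, 0],
  [0, 0, 0, 0],
], hand=0)

```text
time: 19.35
ee_pos: [0.4378, 0.1545, 0.0368]
eef_rot: [0.492, 0.871, 0.0, 0.0]
wrist_force: [-1.2, -0.4, 6.3]
grip_width: 0.32
grasp_force: 59.6
```

Call:
apply_moves([
  [0, 0, -0.3, 0],
  [0, 0, -0.6, 0],
  [0, 0, -0.8, 0],
  [0, 0, -0.8, 0],
  [0, 0, -0.8, 0],
  [0, 0, -0.8, 0],
  [0, 0, -0.8, 0],
  [0, 0, -0.5, 0],
  [0, 0, 0, 0.8],
  [0, 0, 0, 0.8],
  [0, 0, 0, 0.8],
  [0, 0, 0, 0.75],
  [0, 0, 0, 0],
  [0, 0, 0, 0],
])

```text
time: 21.1
ee_pos: [0.437, 0.1544, 0.1982]
eef_rot: [0.709, 0.705, -0.0, -0.0]
wrist_force: [0.6, -0.1, -2.5]
grip_width: 0.323
grasp_force: 59.2
```

```bash
python3 -c "
from h import *
delta((.6445,.0631),89.33,.1018)"
```

```text
t 21.1 pos [0.437  0.1544 0.1982] th 89.74 | shift units in current tool axes [-3.012  6.931  3.212] turn units 0.041
```

Call:
apply_moves([
  [-0.15, 0.34, 0, 0.04],
  [-0.3, 0.69, 0, 0],
  [-0.3, 0.69, 0, 0],
  [-0.3, 0.69, 0, 0],
  [-0.3, 0.69, 0, 0],
  [-0.3, 0.69, 0, 0],
  [-0.3, 0.69, 0, 0],
  [-0.3, 0.69, 0, 0],
  [-0.3, 0.69, 0, 0],
  [-0.3, 0.69, 0, 0],
  [-0.16, 0.38, 0, 0],
  [0, 0, 0, 0],
  [0, 0, 0, 0],
])

```text
time: 22.72
ee_pos: [0.6433, 0.062, 0.1978]
eef_rot: [0.712, 0.703, -0.0, -0.001]
wrist_force: [-0.8, 0.3, -1.8]
grip_width: 0.325
grasp_force: 59.3
```

Call:
apply_moves([
  [0, 0, 0.3, 0],
  [0, 0, 0.5, 0],
  [0, 0, 0.6, 0],
  [0, 0, 0.6, 0],
  [0, 0, 0.5, 0],
  [0, 0, 0.4, 0],
  [0, 0, 0.3, 0],
  [0, 0, 0, 0],
  [0, 0, 0, 0],
  [0, 0, 0, 0],
])

```text
time: 23.98
ee_pos: [0.6446, 0.0615, 0.1031]
eef_rot: [0.712, 0.702, 0.001, 0.001]
wrist_force: [-0.1, -0.7, -1.8]
grip_width: 0.32
grasp_force: 59.2
```

```bash
python3 -c "
from h import *
import pickle
from workcell import ctrl
delta((.6445,.0631),89.33,.1018)
F={n:ctrl.grab_frame(n) for n in('scene','top')};pickle.dump(F,open('f3.pkl','wb'))
f=F['scene'];p=ctrl.get_state()['ee_pos']
S=7
def dr(c,o,p,L,E,col=(0,255,0)):
  uv=((proj(f,L)-o+.5)*S-.5)
  for a,b in E: cv2.line(c,tuple(np.int32(uv[a]*16)),tuple(np.int32(uv[b]*16)),col,1,cv2.LINE_AA,4)
E=[(i,(i+1)%4) for i in range(4)]+[(4+i,4+(i+1)%4) for i in range(4)]+[(i,i+4) for i in range(4)]
B=np.array([(x*.014,y*.022,z) for z in(0,.07) for x,y in((1,1),(-1,1),(-1,-1),(1,-1))])
o=(258,206);w,h=57,85
c=cv2.resize(f['img'][o[1]:o[1]+h,o[0]:o[0]+w,::-1],None,fx=S,fy=S,interpolation=2)
m=np.zeros((600,800,3),np.uint8);m[:h*S,:w*S]=c
L=body((p[0],p[1],-.0117),B);L[:,2]+=p[2]-.0368
dr(c,o,p,L,E);m[:h*S,400:400+w*S]=c
cv2.imwrite('pics/l4.png',m)"
```

```text
t 23.98 pos [0.6446 0.0615 0.1031] th 89.22 | shift units in current tool axes [ 0.053 -0.005  0.043] turn units -0.011
```

View pics/l4.png

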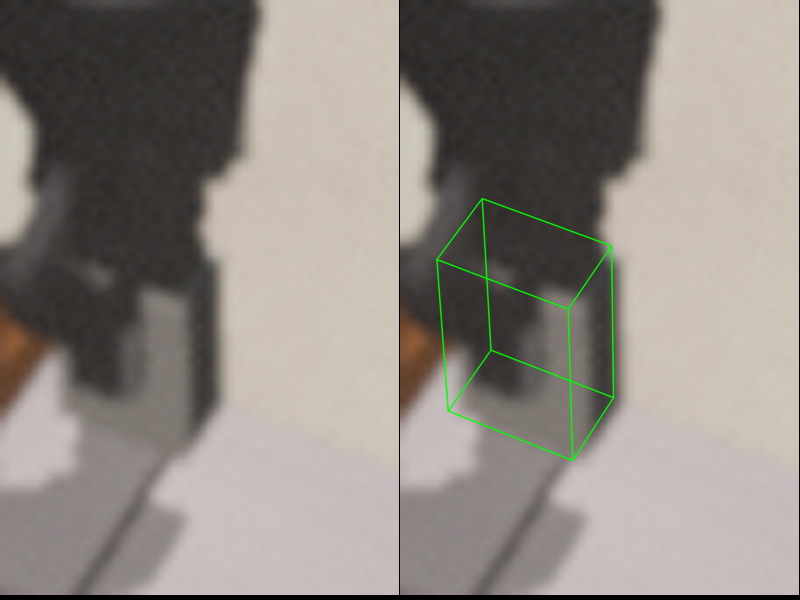

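The held cell is upright on the frosted faces. Its edges at (190,400) and (217,340) sit a little right of the wireframe, so I'll quantify the offset.

```bash
python3 -c "
from h import *
import pickle
f=pickle.load(open('f3.pkl','rb'))['scene'];g=cv2.cvtColor(f['img'],cv2.COLOR_RGB2GRAY).astype(int)
for r in range(250,276,2): print(r,g[r,264:294])
B=np.array([(x*.014,y*.022,z) for z in(0,.07) for x,y in((1,1),(-1,1),(-1,-1),(1,-1))])
for dy in(0,.003):
  L=body((.6446,.0615+dy,-.0135),B);L[:,2]+=.0663;print(np.round(proj(f,L),1).tolist())
f=pickle.load(open('f0.pkl','rb'))['scene'];g=cv2.cvtColor(f['img'],cv2.COLOR_RGB2GRAY).astype(int)
for r in range(216,244,2): print(r,g[r,334:364])
print(np.round(proj(f,body((.4377,.1545,np.radians(31)),B)),1).tolist())
"
```

```text
250 [ 52  52  49  50  50  49  51  49  53  52  48  53  51  71  97 119 124 127
 127 124 102  75  61  60  86 142 184 195 197 197]
252 [ 46  52  47  47  51  49  48  50  50  54  54  59  68  79  94 113 120 120
 122 116 100  72  65  61  84 141 183 196 198 197]
254 [ 61  65  61  53  51  48  52  51  50  51  62  77  87  91 101 115 118 122
 121 117 103  80  59  62  81 135 174 192 194 196]
256 [102 116 113  97  67  53  55  51  52  53  63  78  91  92  95 113 121 122
 122 123 109  83  59  60  82 133 175 192 195 198]
258 [159 168 148 113  81  55  54  51  55  55  59  77  89  90  96 115 121 122
 120 121 110  83  63  58  83 133 173 193 196 197]
260 [183 178 152 122  89  71  63  59  56  56  58  77  91  93 102 116 121 121
 122 120 112  83  65  60  82 131 173 191 195 195]
262 [188 182 160 131 116 109 107  98  89  77  80  87  98 105 114 120 119 120
 124 120 111  85  61  65  77 129 174 192 197 195]
264 [190 186 166 146 132 125 123 120 119 118 118 117 118 120 121 122 121 124
 121 121 112  88  64  79 111 157 183 190 191 193]
266 [192 190 189 187 174 149 131 125 123 120 122 123 122 121 122 122 121 122
 121 12
[... 2015 characters left out ...]
0 121 118 120
 118 121 121 121 121 135 164 184 190 188 188 189]
236 [143 134 135 134 128 107  95 110 120 120 118 120 121 120 119 120 121 118
 121 119 118 116 125 142 175 186 190 189 190 189]
238 [153 135 134 133 132 123 112 117 118 121 118 119 122 122 122 120 120 121
 122 122 126 125 139 158 182 188 190 190 190 190]
240 [159 137 133 135 133 132 127 128 126 127 129 131 129 129 129 130 130 133
 136 149 163 172 180 186 189 190 190 190 190 188]
242 [178 159 150 149 153 159 158 160 161 164 168 169 170 171 168 168 169 169
 173 181 187 188 187 189 189 189 189 191 190 188]
[[355.7, 239.3], [353.5, 231.5], [336.6, 232.6], [338.6, 240.5], [358.8, 219.6], [356.4, 211.7], [338.7, 212.9], [340.8, 220.7]]
```

The scene camera puts the cell about 3 mm to +y of the TCP, the top camera about 0 to -1 mm. Together they mean the TCP belongs at y ≈ 0.061, so only a trim is left.

Call:
apply_moves([
  [-0.02, 0, 0.04, 0],
  [0, 0, 0, 0],
  [0, 0, 0, 0],
  [0, 0, 0, 0],
  [0, 0, 0, 0],
  [0, 0, 0, 0],
])

```text
time: 24.82
ee_pos: [0.6439, 0.0608, 0.101]
eef_rot: [0.712, 0.702, 0.0, -0.0]
wrist_force: [0.1, -0.3, -2.1]
grip_width: 0.32
grasp_force: 59.2
```

```bash
python3 -c "
from h import *
from workcell import ctrl
delta((.6445,.0612),89.33,.1018)
s=ctrl.get_state();print(s['grasp_force'],s['grip_width'],np.abs(s['joint_vel']).max())
f=ctrl.grab_frame('scene')
a=cv2.resize(f['img'][130:330,180:380,::-1],(600,600),interpolation=2);cv2.imwrite('pics/l5.png',a)"
```

```text
t 24.82 pos [0.6439 0.0608 0.101 ] th 89.22 | shift units in current tool axes [ 0.014  0.019 -0.027] turn units -0.011
59.247554540634155 0.3197951625594325 0.0026746973439061546
```

View pics/l5.png

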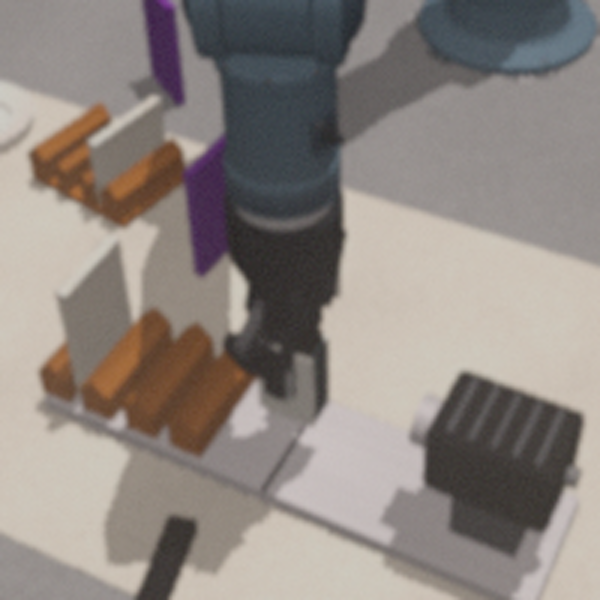

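The picture shows the board upright in the far slot at (95,310) and the cell held above the cross line at (300,385), with everything else as it was. Handing in.

```bash
python3 -c "
from workcell import ctrl
print(ctrl.sign_off())"
```

```text
the job is handed in; nothing more can be done
None
```

Handed in at about 25 s: the tall board stands released in the far slot, and the cell is held still by its frosted faces above the cross line at lens height, its centring along the light path good to about 2 mm because the two cameras disagreed by that much.

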